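Hook out the contact wheel and fit it to its hub

TASK

The red contact wheel has been left lying under the belt grinder's tool arm, the long black bar along the back of the bench: take the pull hook, catch its crook round the wheel's raised boss and drag the wheel out towards the robot until all of it lies clear of that bar, without putting a hand on the wheel before then. Lay the hook down on the bench, then set the wheel, boss up, over the hub clamped in the vice, turning it until its bolt holes drop over the four studs, and leave it fully home and flat on the hub's flange. Leave everything else on the bench where it is.

Things in the scene. Friction and masses are not known exactly. Their poses are not given: they have to be found in the camera images.
- hook: Pull hook lying on the bench, 0.26 kg. Origin: under the middle of its orange handle, which is 100 long (x -50 to +50), 26 wide, 36 high. A 7 mm steel rod runs from it along +x, 18 above the underside, to x = 150, then curls 150 degrees towards +y, arc radius 32 (centre line) about x = 150, y = 32, ending at x = 166, y = 60: a crook open to -x and +y. Balances near x = 30
- crook (a point): Where a boss lies when nested in the hook's crook: x = 155, y = 32, z = 18 in the hook's frame (axes as the hook's). The crook is 57 mm wide inside
- wheel: Red contact wheel, black tyre, lying boss up, 0.55 kg give or take a third. Origin: centre of its underside, z up. Outer diameter 151, rim 44 high, dished (inside diameter 126); central aluminium boss, diameter 46, its top 78 above the underside. Web 12 thick, flush with the underside, with a 29 mm centre bore (open below, 38 deep) and four 12 mm through bolt holes at x = +-30, y = +-30
- bar_mid (a point): Centre of the grinder's tool arm: a fixed black steel bar 40 x 40 mm, 800 long, along y, 125 above the bench (underside 105, top 145). x points away from the robot, across the bar. The wheel starts beneath it, its centre within 20 mm of the bar's centre line; all of the wheel is clear once its centre is 96 mm or more on the robot's side (x below -0.096 in this frame)
- hub_seat (a point): Centre of the upper face of the hub's flange (fixed, 74 above the bench, diameter 116, facing up), where the wheel's underside must rest. A 26 mm spigot stands 36 high on it (top 8 mm tapered to 16 mm), and round it, 42.4 from the axis, four 8 mm brass studs 24 high, 90 degrees apart. The hub is clamped at any angle: the studs' direction is NOT given by this frame, see it or feel for it
- vise: Blue drill-press vice, fixed, 200 x 146 x 62 mm, clamping the hub's shank. Origin: on the bench below the hub's axis; its screw and cross handle run out 155 towards its -x, 40 above the bench. A wheel centred on the spigot with its holes off the studs rests on the stud tips, 24 above the flange
- idler: Spare idler wheel lying on its face, black tyre, red face, diameter 64, 50 high, loose, under the tool arm; leave alone. Origin: centre of its underside
- knife: Knife with dark wooden handle, 225 long, 20 high, loose, leave alone. Origin: between handle and blade, blade along +x
- wrench: Spanner, 190 long, 8 high, loose, leave alone. Origin: middle
- can: White can with yellow label and red cap, diameter 64, 170 high, loose, leave alone. Origin: centre of its underside
- tin: Steel dip pot, diameter 130, 110 high, loose, leave alone. Origin: centre of its underside
- spacer: Steel spacer ring, diameter 84, bore 54, 14 high, loose, leave alone. Origin: centre of its underside

How it is judged:
By the outcome, as a careful person would: the job done as asked, in the order asked, and still so for the second after the job is handed in, with the robot touching nothing.
It also fails if it takes over 72 s, if anything falls off the work surface, if the arm or the gripper's body presses on something with over 40 N, if the wrist force passes 120 N, or if a joint passes its speed limit or range.

ROBOT

A 6-joint arm with a two-finger parallel gripper is mounted at the origin on the work surface. World frame = base frame: x ahead of the robot, y to its left, z up, the work surface at z = 0. Lengths are in m, angles in degrees, forces in N, time in s.
With the tool pointing down it reaches from about 0.4 to 0.825 m from the base axis. Payload 7 kg.
Tool frame: the origin (TCP) lies at the very end of the fingers, on their centre line; the grasp point (between the pads) lies 19 mm behind it (ctrl.grip_depth is the distance from the TCP to the grasp point, in m); z points along the fingers, y is the line along which they close (so a half turn about z gives the same grasp; the last joint's range is limited). The gripper opens to 88 mm and grips with 3 to 60 N. Pads are 19 mm wide; open, the fingers measure 130 mm over their backs; the gripper's body (78 mm by 193 mm) begins 47 mm behind the grasp point.
Start: joints at [91.335, 20.546, 0.682, 0, -70.136, -16.507], TCP at [0.177, 0.651, 0.205] pointing down, gripper open.
Joint ranges: [-176.03, 176.03], [-82.01, 121.73], [-58.28, 71.71], [-173.87, 95.51], [-174.79, -0.11], [-173.66, 173.66]. Speed limits (degrees/s): [136.94, 136.94, 172.46, 180, 180, 180].

INTERFACE

Orientations are given as [roll, pitch, yaw] about the fixed x, y, z axes, in that order (R = Rz(yaw) Ry(pitch) Rx(roll)).
In Python, from plant import get_obs, eyes, ctrl, spotter gives the robot as it stands.
- The arm moves only by the shell command python3 -m crank 'ROWS'. ROWS is JSON, one flat list of numbers, 7 for each row, row after row: the turn, a rotation vector about the tool's x, y, z in rad, then the shift along the tool's x, y, z in mm, then the opening, from 0 (shut) to 1 (fully open). A call has 1 to 5 rows; each row shifts and turns the commanded pose from where the row before left it, along the tool's axes as they then stand; what a row does not reach is not made up. A row lasts 1/8 s, in which the tool goes at most 62.5 mm and 10.7 degrees, less where a joint would pass 70% of its speed; a pose out of reach is approached as far as the arm can. A call is refused whole if a number of a shift passes 62.5 or a number of a turn 0.188, either way. A call with a gripper value outside its range is refused whole. The fingers move at their own pace and stop on an object; the grip force is fixed at half the most. Time passes only in rows, so rows that do not move let the fingers close. It gives the time, the measured TCP pose, the force, the opening and the grip force at its end, in the units of the state.
- get_obs(): the state, without advancing time (a new reading comes with each control period).
- eyes.snapshot(name): name is "scene" or "side" or "wrist"; returns the picture (384x512x3 uint8, blue, green, red); there is no depth.
- eyes.camera_model(name): a dict with "fx", "fy", "cx", "cy" (pixels), "extrinsics" (4x4, takes a point from camera to world coordinates). Camera axes: x right, y down, z forward; pixel columns grow to the right and rows downward; lengths in m; the calibration is good to about 2 mm. A picture is of the moment at which its call begins: read the wrist's pose just before it. camera_model takes no time and is no camera call; for the wrist camera it gives the pose at the moment of the call.
- ctrl.close_job(): hands the job in; it is judged then, once.
Trained networks look in the newest picture that a camera, given by its name, has taken for a name from the list of things; names that differ only in an ending like _2 or _b are one class to them, and where a whole thing is asked for, a point or a joint stands for the part that bears it (a point fixed in the world has none). Each returns a list of dicts, best first, with "p" (0 to 1); they miss things now and then, are a little off and sometimes report something else, mostly with a low value. They report only what shows in the picture. A call takes as long as a camera call.
- spotter.outline_of(camera, target): "region" (384x512 bool, what is visible of it) and "rect" ([left, top, width, height] in pixels, round what is visible of it).
- spotter.place_of(camera, target): "location" ([column, row] in pixels: a listed point, or the origin of a listed thing).
The state is a dict: "clock": time; "joint_pos": joint angles; "qvel": joint speeds; "tau": joint torques, N m; "tool_pos": TCP position; "orientation": TCP orientation; "force": force on the tool from outside, world axes, zero at the start; "moment": the same for the moment, N m; "opening": finger opening in m; "gripper_force": force on a finger pad.
Only numpy, scipy, OpenCV 4.12 (cv2) and the standard library are available. Lean on these libraries where they do the work, as an engineer would, in place of code of your own. Each camera call takes 0.05 s, during which the arm holds its last target. There are 200 camera calls.

## Working session

There is one attempt and no reset: what is moved stays moved. The work goes in short steps, Python scripts to look and compute and a shell command to move; the robot and the scene stay as the last step left them, time stands still between calls to the robot, and variables do not carry over. Pictures are saved under pics/ and viewed, at most 10 in all, crops included, and the job is handed in when it is done.

```bash
mkdir -p pics; ls
cat > h.py <<'E'
import numpy as np, cv2
from plant import get_obs, eyes, ctrl, spotter
def ray(cam,px):
    m=eyes.camera_model(cam);E=np.array(m["extrinsics"])
    d=E[:3,:3]@np.array([(px[0]-m["cx"])/m["fx"],(px[1]-m["cy"])/m["fy"],1]);return E[:3,3],d
def at(cam,px,z):
    o,d=ray(cam,px);return o+d*(z-o[2])/d[2]
def proj(cam,p):
    m=eyes.camera_model(cam);E=np.linalg.inv(np.array(m["extrinsics"]));c=E[:3,:3]@np.array(p)+E[:3,3]
    return np.array([m["cx"]+m["fx"]*c[0]/c[2],m["cy"]+m["fy"]*c[1]/c[2]])
E
python3 - <<'E'
from h import *
print(get_obs())
for c in("scene","side"):
    im=eyes.snapshot(c);cv2.imwrite(f"pics/{c}0.png",im)
    print(c,np.array(eyes.camera_model(c)["extrinsics"]).round(3).tolist(),eyes.camera_model(c)["fx"])
    for n,z in (("hook",0),("crook",.018),("wheel",0),("bar_mid",.125),("hub_seat",.074),("vise",0),("idler",0),("knife",0),("wrench",0),("can",0),("tin",0),("spacer",0)):
        r=spotter.place_of(c,n)
        if r: print(n,round(r[0]["p"],2),np.round(r[0]["location"]),at(c,r[0]["location"],z).round(3))
E
```

```text
pics
{'clock': 0.0, 'joint_pos': array([ 9.13343478e+01,  2.05912295e+01,  6.34352228e-01, -2.04323086e-02,
       -7.01345125e+01, -1.65080674e+01]), 'qvel': array([ 0.04534754, -0.01634589, -0.10727615, -0.04300778, -0.02093306,
       -0.03375642]), 'tau': array([-3.00520887e-04, -5.82728148e+01,  2.93062985e+01,  6.99721590e+00,
        7.21115386e-03, -1.57540599e-04]), 'tool_pos': array([0.17655504, 0.6509702 , 0.20442844]), 'orientation': array([ 1.79906919e+02, -7.55507601e-03, -1.51806719e+01]), 'force': array([-0.31497975,  0.55849948, -0.57550594]), 'moment': array([ 0.02865731, -0.04198733, -0.01470082]), 'gripper_force': 0.0, 'opening': 0.08776030479627128}
scene [[0.626, 0.622, -0.471, 1.211], [0.78, -0.512, 0.361, -0.579], [-0.017, -0.593, -0.805, 1.324], [0.0, 0.0, 0.0, 1.0]] 440.0873973611245
hook 0.51 [199. 224.] [ 0.438 -0.236  0.   ]
crook 0.62 [216. 261.] [ 0.602 -0.277  0.018]
wheel 0.79 [275. 248.] [ 0.68  -0.089  0.   ]
bar_mid 0.57 [298. 216.] [ 0.69  -0.002  0.125]
hub_seat 0.74 [306. 151.] [0.47  0.243 0.074]
vise 0.93 [305. 165.] [0.475 0.238 0.   ]
idler 
[... 230 characters left out ...]
183.] [0.421 0.032 0.   ]
side [[0.729, -0.525, 0.439, -0.032], [-0.685, -0.544, 0.485, -0.636], [-0.016, -0.654, -0.756, 1.063], [0.0, 0.0, 0.0, 1.0]] 390.05788429593764
hook 0.82 [276. 265.] [ 0.44  -0.236  0.   ]
crook 0.6 [318. 243.] [ 0.585 -0.28   0.018]
wheel 0.77 [291. 191.] [ 0.697 -0.062  0.   ]
bar_mid 0.57 [275. 160.] [0.675 0.004 0.125]
hub_seat 0.66 [189. 160.] [0.49  0.25  0.074]
vise 0.79 [188. 177.] [0.472 0.248 0.   ]
idler 0.61 [238. 153.] [0.689 0.215 0.   ]
knife 0.56 [272. 320.] [ 0.307 -0.351  0.   ]
wrench 0.63 [142. 180.] [0.339 0.36  0.   ]
can 0.88 [137. 140.] [0.447 0.56  0.   ]
tin 0.57 [378. 336.] [ 0.482 -0.579  0.   ]
spacer 0.6 [215. 216.] [0.426 0.041 0.   ]
```

Run:
```python
import cv2
a=cv2.imread("pics/scene0.png")[90:350,80:400];b=cv2.imread("pics/side0.png")[110:370,100:420]
cv2.imwrite("pics/a.png",cv2.resize(a,None,fx=2.4,fy=2.3));cv2.imwrite("pics/b.png",cv2.resize(b,None,fx=2.4,fy=2.3))
```

```text
(no output)
```

View pics/a.png

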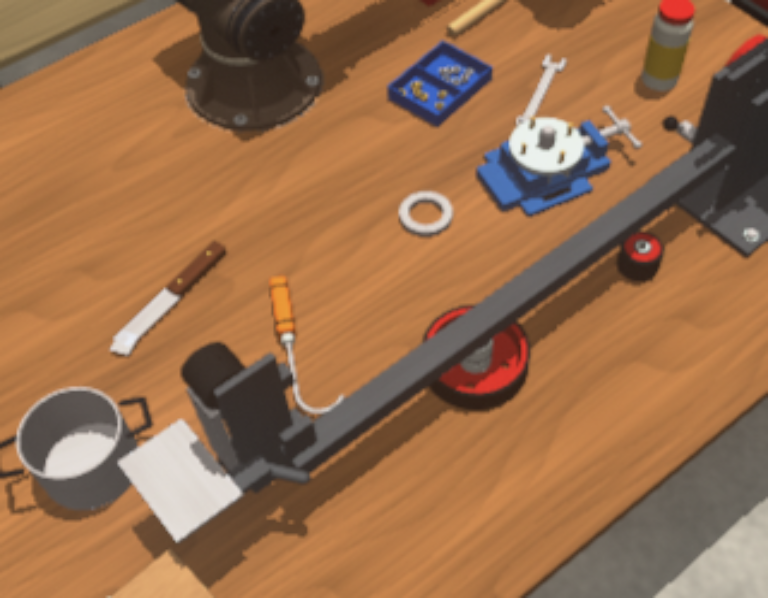

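View pics/b.png

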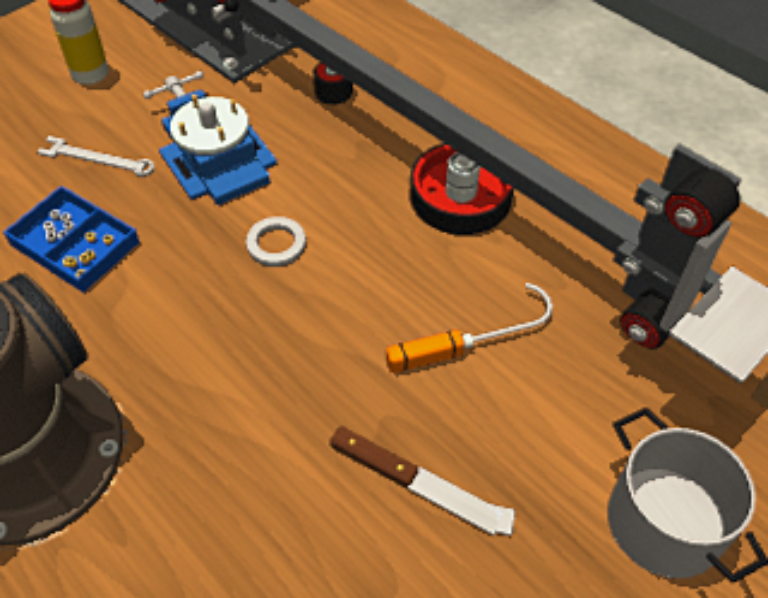

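The pictures show the hook in the open (handle at scene px 198,224), the wheel under the bar (boss at side px 292,185), and the hub with its four studs facing up (scene px 306,151). I'll move first to view the hub with the wrist camera on the way.

```bash
python3 -m crank '[0,0,-0.1325,28,0,-6,1, 0,0,-0.1325,28,0,-6,1, 0,0,0,24,55,-6,1, 0,0,0,24,55,-6,1, 0,0,0,24,55,-6,1]'
python3 -m crank '[0,0,0,24,55,-6,1, 0,0,0,24,55,-6,1, 0,0,0,24,55,-6,1, 0,0,0,10,40,0,1, 0,0,0,0,0,0,1]'
python3 - <<'E'
from h import *
print(np.array(eyes.camera_model("wrist")["extrinsics"]).round(3).tolist(),eyes.camera_model("wrist")["fx"])
im=eyes.snapshot("wrist");cv2.imwrite("pics/w1.png",im)
r=spotter.place_of("wrist","hub_seat");print(r[:1]); r and print(at("wrist",r[0]["location"],.074))
o=get_obs();print(o["tool_pos"],o["orientation"],o["joint_pos"],o["clock"])
E
```

```text
clock: 1.92
tool_pos: [0.3041, 0.4737, 0.2355]
orientation: [180.0, -0.0, 0.0]
force: [1.1, -0.2, 0.2]
opening: 0.0879
gripper_force: 0.0
clock: 2.55
tool_pos: [0.3859, 0.2681, 0.254]
orientation: [-179.9, -0.0, -0.2]
force: [-0.6, -0.3, -0.3]
opening: 0.088
gripper_force: 0.0
[[-0.003, -0.963, -0.271, 0.459], [-1.0, 0.002, 0.003, 0.267], [-0.003, 0.271, -0.963, 0.433], [0.0, 0.0, 0.0, 1.0]] 341.60244387228784
[]
[0.38576111 0.27029713 0.25376083] [-1.79943311e+02 -3.30073467e-02 -5.23098790e-02] [ 5.90460700e+01 -9.34348100e-01 -1.94621554e+01 -8.35378400e-04
 -7.14065989e+01  3.09019024e+01] 2.65
```

View pics/w1.png

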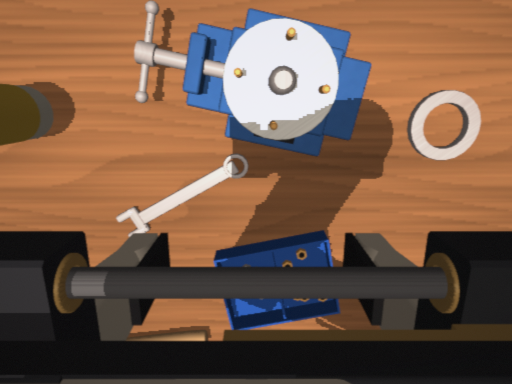

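The wrist view shows the hub disc at (281,79) with the stud tips at about (291,33), (239,72), (326,89) and (274,125).

```bash
python3 - <<'E'
from h import *
im=cv2.imread("pics/w1.png")
# white disc
m=((im.min(2)>150)).astype(np.uint8); n,l,s,c=cv2.connectedComponentsWithStats(m)
k=l[60,260];print("disc",s[k],c[k]); 
cn=max(cv2.findContours((l==k).astype(np.uint8),0,1)[0],key=len);h=cv2.convexHull(cn);e=cv2.fitEllipse(h);print(e, at("wrist",e[0],.074))
P=np.array([at("wrist",p,.097)[:2] for p in [(291,33),(326,89),(274,125),(239,72)]])
ctr=P.mean(0);d=P-ctr;print(ctr,np.hypot(*d.T),np.degrees(np.arctan2(d[:,1],d[:,0])))
print("spigot",at("wrist",(284,79),.110))
E
python3 -m crank '[0,0,0,4,60,0,1, 0,0,0,4,60,0,1, 0,0,0,4,60,0,1, 0,0,0,4,60,0,1, 0,0,0,4,60,0,1]'
python3 -m crank '[0,0,0.117,4,60,-4,1, 0,0,0.117,4,60,-4,1, 0,0,0.117,4,60,-4,1, 0,0,0.117,0,20,-4,1, 0,0,0,0,0,0,1]'
python3 - <<'E'
from h import *
im=eyes.snapshot("wrist");cv2.imwrite("pics/w2.png",im)
for n,z in(("hook",0),("crook",.018)):
    r=spotter.place_of("wrist",n);r and print(n,r[0],at("wrist",r[0]["location"],z))
r=spotter.outline_of("wrist","hook"); r and print(r[0]["rect"],r[0]["p"])
hsv=cv2.cvtColor(im,cv2.COLOR_BGR2HSV);m=cv2.inRange(hsv,(10,200,180),(25,255,255))
o=get_obs();print(o["tool_pos"],o["orientation"],o["joint_pos"],o["clock"])
E
```

```text
disc [ 204   18  135  114 9272] [277.32409405  73.17698447]
((272.5791931152344, 75.18273162841797), (112.29426574707031, 135.00839233398438), 86.93282318115234) [0.4818762  0.25345531 0.074     ]
[0.47563544 0.24515094] [0.04125725 0.04170625 0.04138264 0.04119898] [  -9.56071509 -100.43160202  169.73399563   79.38762803]
spigot [0.47632243 0.24474721 0.11      ]
clock: 3.28
tool_pos: [0.4059, -0.0303, 0.2537]
orientation: [-180.0, -0.1, 0.1]
force: [1.8, -0.0, 0.4]
opening: 0.0876
gripper_force: 0.0
clock: 3.9
tool_pos: [0.3901, -0.2284, 0.2692]
orientation: [180.0, 0.0, -26.9]
force: [-0.3, 1.0, -0.1]
opening: 0.0875
gripper_force: 0.0
hook {'location': [248.7, 122.1], 'p': 0.6} [ 0.43430932 -0.23893209  0.        ]
[235.4, 4.7, 23.9, 154.3] 0.64
[ 0.39022953 -0.22664615  0.2691671 ] [-1.79995528e+02  1.52779380e-02 -2.66298629e+01] [-5.00577251e+00 -3.44299644e+00 -1.98403925e+01 -1.02021108e-02
 -7.36151587e+01  6.83787880e+01] 4.1
```

View pics/w2.png

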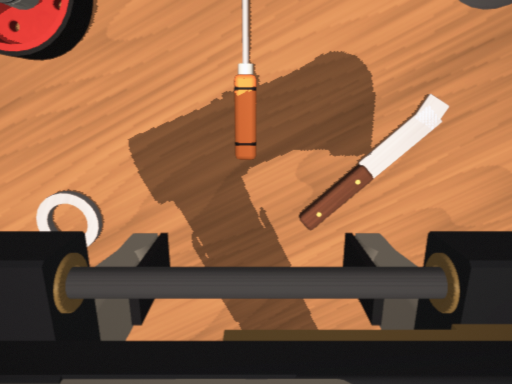

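The handle is at px (246,72) to (246,158) and the rod runs straight up column 247. I'll compute the exact hook pose from this.

Run:
```python
from h import *
a=at("wrist",(246,74),.036);b=at("wrist",(245.5,150),.036);c=at("wrist",(247,5),.018);d=at("wrist",(246.5,60),.018)
print(a,b,c,d)
for p,q in((a,b),(c,d),(c,b)):
    v=p-q;print(np.hypot(v[0],v[1]),np.degrees(np.arctan2(v[1],v[0])))
im=cv2.imread("pics/w2.png")
for r in(66,70,74,78,150,155,158,160): print(r,im[r,240:252:3].tolist())
```

```text
[ 0.48535632 -0.26189292  0.036     ] [ 0.40835082 -0.22183235  0.036     ] [ 0.5517661  -0.29652378  0.018     ] [ 0.50024778 -0.26956755  0.018     ]
0.08680262671895668 -27.484802806477102
0.05814443820577724 -27.62016472461879
0.16169957464334545 -27.510734619669122
66 [[232, 242, 246], [250, 251, 251], [251, 251, 251], [231, 241, 246]]
70 [[232, 242, 246], [250, 251, 251], [251, 251, 251], [231, 241, 246]]
74 [[112, 145, 209], [129, 157, 214], [131, 157, 214], [110, 144, 207]]
78 [[88, 184, 250], [78, 163, 243], [86, 181, 249], [86, 180, 250]]
150 [[51, 103, 207], [52, 104, 208], [53, 106, 210], [55, 107, 212]]
155 [[51, 102, 206], [52, 104, 208], [54, 106, 210], [53, 106, 210]]
158 [[38, 78, 158], [40, 81, 164], [41, 83, 169], [42, 86, 173]]
160 [[53, 84, 132], [53, 83, 130], [47, 77, 120], [45, 73, 115]]
```

```bash
python3 -m crank '[0,0,0.012,30,-6,55,1, 0,0,0,30,-6,55,1, 0,0,0,0,0,60,1, 0,0,0,0,0,55,1, 0,0,0,0,0,25,1]'
python3 -m crank '[0,0,0,0,0,14,1, 0,0,0,0,0,0,1, 0,0,0,0,0,0,0, 0,0,0,0,0,0,0, 0,0,0,0,0,0,0]'
python3 -m crank '[0,0,0,0,0,0,0, 0,0,0,0,0,0,0, 0,0,0,0,0,0,0]'
```

```text
clock: 4.72
tool_pos: [0.4467, -0.2427, 0.017]
orientation: [179.9, 0.2, -27.3]
force: [0.3, 0.1, -0.2]
opening: 0.0874
gripper_force: 0.0
clock: 5.35
tool_pos: [0.4487, -0.2444, 0.0069]
orientation: [-180.0, -0.1, -27.5]
force: [-0.1, 0.0, -0.3]
opening: 0.0633
gripper_force: 0.0
clock: 5.72
tool_pos: [0.4481, -0.2443, 0.0061]
orientation: [-180.0, -0.0, -27.5]
force: [1.3, 0.6, -0.0]
opening: 0.0333
gripper_force: 0.0
```

```bash
python3 -m crank '[0,0,0,0,0,0,0, 0,0,0,0,0,0,0, 0,0,0,0,0,-20,0, 0,0,0,0,0,-24,0, 0,0,0,0,0,0,0]'
python3 - <<'E'
from h import *
im=cv2.imread("pics/side0.png")
print("boss top side",at("side",(292.5,178),.078))
for z in(.03,.06,.1): print("roller",at("side",(360,250),z),at("scene",(175,260),z))
for p in [(168,265),(175,287),(205,287),(211,280)]: print(at("scene",p,.105),at("scene",p,.145))
for c in("scene","side"):
    eyes.snapshot(c);r=spotter.outline_of(c,"wheel")
    if r: reg=r[0]["region"]; ys,xs=np.nonzero(reg); print(c,r[0]["p"],r[0]["rect"]); np.save(c+"_wheel.npy",reg)
# fit wheel position: silhouette bottom arc + lateral
from scipy.optimize import minimize
t=np.linspace(0,2*np.pi,60)
def hull(c,x,y):
    P=[proj(c,(x+.0755*np.cos(a),y+.0755*np.sin(a),z)) for z in(0,.044) for a in t]
    m=np.zeros((384,512),np.uint8);cv2.fillConvexPoly(m,cv2.convexHull(np.float32(P)).astype(np.int32),1);return m>0
best=[]
import itertools
R={c:np.load(c+"_wheel.npy") for c in("scene","side")}
for x,y in itertools.product(np.arange(.66,.715,.004),np.arange(-.1,-.05,.004)):
    H={c:hull(c,x,y) for c in R}
    # region outside hull + extents
    cost=0
    for c in R:
        cost+=(R[c]&~H[c]).sum()+0.5*(H[c]&~R[c]).sum()
    best.append((cost,x,y))
print(sorted(best)[:4])
E
```

```text
clock: 6.35
tool_pos: [0.4491, -0.2444, 0.0513]
orientation: [-179.9, -0.1, -27.5]
force: [0.5, 0.1, -3.2]
opening: 0.0257
gripper_force: 30.0
boss top side [ 0.69008712 -0.06872502  0.078     ]
roller [ 0.65150294 -0.38938903  0.03      ] [ 0.51885588 -0.38130655  0.03      ]
roller [ 0.63164037 -0.39655378  0.06      ] [ 0.53490917 -0.38589532  0.06      ]
roller [ 0.60515693 -0.40610678  0.1       ] [ 0.55631356 -0.39201368  0.1       ]
[ 0.55974895 -0.4186313   0.105     ] [ 0.58112841 -0.42390134  0.145     ]
[ 0.63404457 -0.44096161  0.105     ] [ 0.65298614 -0.44549892  0.145     ]
[ 0.6903003  -0.37197118  0.105     ] [ 0.70739593 -0.37877229  0.145     ]
[ 0.68335636 -0.345241    0.105     ] [ 0.70067985 -0.35291923  0.145     ]
scene 0.82 [260.7, 225.3, 39.8, 44.0]
side 0.67 [302.4, 188.5, 11.1, 18.7]Traceback (most recent call last):
  File "<stdin>", line 19, in <module>
  File "<stdin>", line 13, in hull
  File "h.py", line 9, in proj
    m=eyes.camera_model(cam);E=np.linalg.inv(np.array(m["extrinsics"]));c=E[:3,:3]@np.array(p)+E[:3,3]
ValueError: time passes only in moves, steps and waits
```

```bash
sed -i 's/^def ray/from functools import lru_cache\n_cm=eyes.camera_model\nclass _E:\n    pass\ndef ray/' h.py
python3 - <<'E'
from h import *
K={c:_cm(c) for c in("scene","side")}
def pj(c,P):
    m=K[c];E=np.linalg.inv(np.array(m["extrinsics"]));q=(E[:3,:3]@np.array(P).T).T+E[:3,3]
    return np.c_[m["cx"]+m["fx"]*q[:,0]/q[:,2],m["cy"]+m["fy"]*q[:,1]/q[:,2]]
t=np.linspace(0,2*np.pi,80);S=6;out=[]
w=np.array([.688,-.072])
for c,(u,v) in(("scene",(250,215)),("side",(262,160))):
    im=cv2.imread(f"pics/{c}0.png")[v:v+64,u:u+64];im=cv2.resize(im,None,fx=S,fy=S,interpolation=cv2.INTER_CUBIC)
    for r,z,col in((.0755,.0,(255,255,0)),(.0755,.044,(0,255,0)),(.023,.078,(255,0,255)),(.063,.044,(255,255,255))):
        P=pj(c,np.c_[w[0]+r*np.cos(t),w[1]+r*np.sin(t),t*0+z])
        cv2.polylines(im,[(((P-[u,v])+.5)*S).astype(np.int32)],True,col,1)
    for dx in(-.0,):
        pass
    out.append(im)
    for d in((.01,0,0),(0,.01,0)):
        P=pj(c,[[*w,0],[w[0]+d[0],w[1]+d[1],0]]);print(c,d,(P[1]-P[0])*S)
cv2.imwrite("pics/ov.png",np.hstack(out))
E
```

```text
Traceback (most recent call last):
NameError: name '_cm' is not defined
```

```bash
cat > h.py <<'E'
import numpy as np, cv2
from plant import get_obs, eyes, ctrl, spotter
def ray(cam,px):
    m=eyes.camera_model(cam);E=np.array(m["extrinsics"])
    d=E[:3,:3]@np.array([(px[0]-m["cx"])/m["fx"],(px[1]-m["cy"])/m["fy"],1]);return E[:3,3],d
def at(cam,px,z):
    o,d=ray(cam,px);return o+d*(z-o[2])/d[2]
def pj(m,P):
    E=np.linalg.inv(np.array(m["extrinsics"]));q=(E[:3,:3]@np.array(P).T).T+E[:3,3]
    return np.c_[m["cx"]+m["fx"]*q[:,0]/q[:,2],m["cy"]+m["fy"]*q[:,1]/q[:,2]]
E
cat > ov.py <<'E'
from h import *
t=np.linspace(0,2*np.pi,80);S=6;out=[]
w=np.array([.688,-.072])
for c,(u,v) in(("scene",(250,215)),("side",(262,160))):
    m=eyes.camera_model(c)
    im=cv2.imread(f"pics/{c}0.png")[v:v+64,u:u+64];im=cv2.resize(im,None,fx=S,fy=S,interpolation=cv2.INTER_CUBIC)
    for r,z,col in((.0755,.0,(255,255,0)),(.0755,.044,(0,255,0)),(.023,.078,(255,0,255))):
        P=pj(m,np.c_[w[0]+r*np.cos(t),w[1]+r*np.sin(t),t*0+z])
        cv2.polylines(im,[(((P-[u,v])+.5)*S).astype(np.int32)],True,col,1)
    out.append(im)
    for d in((.01,0,0),(0,.01,0)):
        P=pj(m,[[*w,0],[w[0]+d[0],w[1]+d[1],0]]);print(c,d,((P[1]-P[0])*S).round(1))
cv2.imwrite("pics/ov.png",np.hstack(out))
E
python3 ov.py
```

```text
scene (0.01, 0, 0) [11.6 12.1]
scene (0, 0.01, 0) [13.3 -9.9]
side (0.01, 0, 0) [11.4 -8.8]
side (0, 0.01, 0) [-12.4  -9.2]
```

View pics/ov.png

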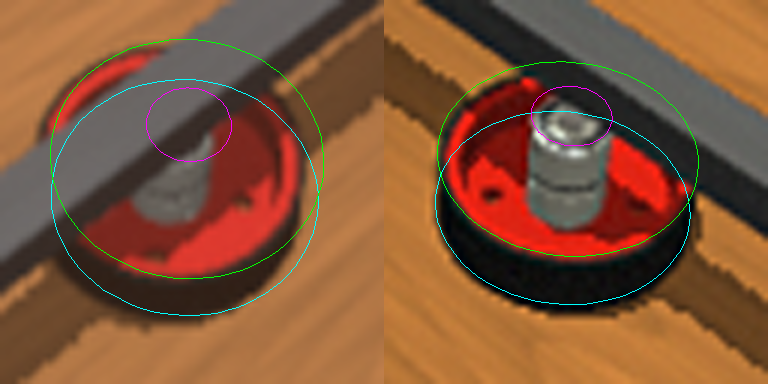

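The overlay puts the wheel centre at about (0.684, -0.077). Next: turn the hook to yaw 0, then go in beside the boss.

```bash
python3 -m crank '[0,0,-0.16,0,0,0,0, 0,0,-0.16,0,0,0,0, 0,0,-0.16,0,0,0,0, 0,0,0,0,-30,0,0, 0,0,0,0,0,0,0]'
python3 -m crank '[0,0,0,38,-12,0,0, 0,0,0,38,-12,0,0, 0,0,0,38,-12,0,0, 0,0,0,0,0,0,0]'
python3 - <<'E'
from h import *
im=[cv2.resize(eyes.snapshot(c)[v:v+130,u:u+130],None,fx=3,fy=3) for c,u,v in(("scene",200,190),("side",240,140))]
cv2.imwrite("pics/hk.png",np.hstack(im))
E
```

```text
clock: 7.18
tool_pos: [0.4473, -0.2131, 0.0492]
orientation: [-180.0, 0.1, 0.1]
force: [-0.5, 0.1, -2.9]
opening: 0.0255
gripper_force: 30.0
clock: 7.68
tool_pos: [0.5643, -0.1778, 0.0489]
orientation: [180.0, 0.0, 0.1]
force: [-0.9, 0.2, -2.7]
opening: 0.0259
gripper_force: 30.0
```

View pics/hk.png

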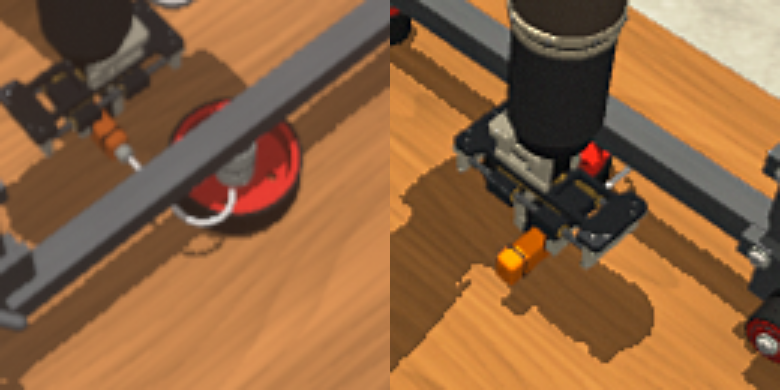

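The crook sits above the rim, beside and just behind the boss (tip at crop px 232,190), as planned. Now I'll shift it sideways and pull.

```bash
python3 -m crank '[0,0,0,0,-20,0,0, 0,0,0,0,-20,0,0, 0,0,0,0,-20,0,0, 0,0,0,0,-10,0,0, 0,0,0,0,0,0,0]'
python3 -m crank '[0,0,0,-12,0,0,0, 0,0,0,-12,0,0,0, 0,0,0,-8,0,0,0, 0,0,0,-12,0,0,0, 0,0,0,-12,0,0,0]'
python3 -m crank '[0,0,0,-15,0,0,0, 0,0,0,-15,0,0,0, 0,0,0,-15,0,0,0, 0,0,0,-15,0,0,0, 0,0,0,0,0,0,0]'
python3 - <<'E'
from h import *
im=[cv2.resize(eyes.snapshot(c)[v:v+130,u:u+130],None,fx=3,fy=3) for c,u,v in(("scene",200,170),("side",220,140))]
cv2.imwrite("pics/hk2.png",np.hstack(im))
for c in("scene","side"):
    r=spotter.place_of(c,"wheel"); r and print(r[0]["p"],at(c,r[0]["location"],0))
E
```

```text
clock: 8.4
tool_pos: [0.5622, -0.1073, 0.0503]
orientation: [180.0, -0.0, 0.1]
force: [0.0, 0.3, -3.4]
opening: 0.0255
gripper_force: 30.0
clock: 9.02
tool_pos: [0.5058, -0.1083, 0.0504]
orientation: [-180.0, -0.1, 0.0]
force: [4.3, 0.4, -2.8]
opening: 0.0257
gripper_force: 30.0
clock: 9.65
tool_pos: [0.4437, -0.1084, 0.0499]
orientation: [180.0, 0.1, 0.0]
force: [0.4, -0.2, -1.8]
opening: 0.0258
gripper_force: 30.0
0.62 [ 0.59417635 -0.08411746  0.        ]
0.97 [ 0.59738598 -0.07013056  0.        ]
```

View pics/hk2.png

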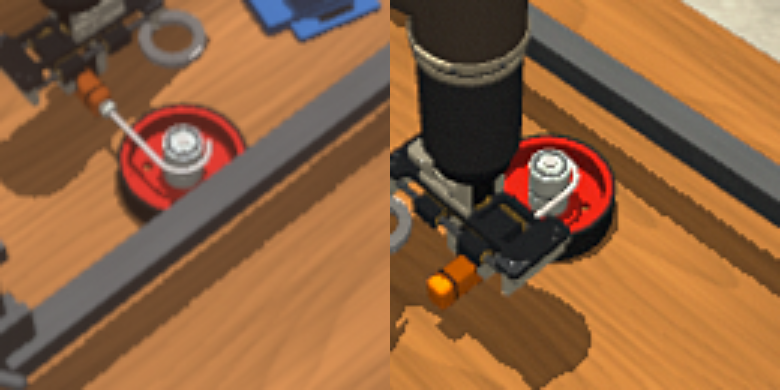

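The wheel is nested and following the hook (boss at crop px 185,140 in the scene view). Pull 42 mm more, slacken, lift off, then lay the hook aside.

```bash
python3 -m crank '[0,0,0,-14,0,0,0, 0,0,0,-14,0,0,0, 0,0,0,-14,0,0,0, 0,0,0,0,0,0,0, 0,0,0,4,0,0,0]'
python3 -m crank '[0,0,0,0,0,0,0, 0,0,0,0,0,-15,0, 0,0,0,0,0,-15,0, 0,0,0,0,0,-15,0, 0,0,0,0,0,0,0]'
python3 - <<'E'
from h import *
for c in("scene","side"):
    eyes.snapshot(c)
    for n,z in(("wheel",0),("bar_mid",.125)):
        r=spotter.place_of(c,n); r and print(n,r[0]["p"],at(c,r[0]["location"],z))
E
```

```text
clock: 10.48
tool_pos: [0.4075, -0.1084, 0.0501]
orientation: [180.0, 0.0, 0.0]
force: [0.8, -0.1, -2.3]
opening: 0.0257
gripper_force: 30.0
clock: 11.1
tool_pos: [0.409, -0.1082, 0.0957]
orientation: [-180.0, -0.1, 0.0]
force: [0.4, -0.1, -2.5]
opening: 0.0256
gripper_force: 30.0
wheel 0.96 [ 0.538887   -0.08473966  0.        ]
bar_mid 0.6 [0.68654222 0.00235121 0.125     ]
wheel 0.65 [ 0.55385546 -0.07304508  0.        ]
bar_mid 0.67 [0.67744477 0.01205726 0.125     ]
```

```bash
python3 -m crank '[0,0,0,7,48,0,0, 0,0,0,7,48,0,0, 0,0,0,7,46,20,0, 0,0,0,0,0,40,0, 0,0,0,0,0,16,0]'
python3 -m crank '[0,0,0,0,0,8,0, 0,0,0,0,0,4,0, 0,0,0,0,0,0,0, 0,0,0,0,0,0,1, 0,0,0,0,0,0,1]'
python3 -m crank '[0,0,0,0,0,0,1, 0,0,0,0,0,0,1, 0,0,0,0,0,0,1, 0,0,0,0,0,-30,1, 0,0,0,0,0,-60,1]'
python3 -m crank '[0,0,0,0,-50,-60,1, 0,0,0,0,-50,-60,1, 0,0,0,10,-40,-30,0.75, 0,0,0,10,-40,0,0.75, 0,0,0,0,0,0,0.75]'
python3 - <<'E'
from h import *
o=get_obs();im=eyes.snapshot("wrist");cv2.imwrite("pics/w3.png",im)
r=spotter.place_of("wrist","wheel"); r and print(r[0],at("wrist",r[0]["location"],0))
print(o["tool_pos"],o["orientation"],o["joint_pos"],o["opening"],o["clock"])
E
```

```text
clock: 12.02
tool_pos: [0.4271, -0.2507, 0.0164]
orientation: [-179.9, 0.2, -0.1]
force: [-0.4, 1.0, -2.2]
opening: 0.0252
gripper_force: 30.0
clock: 12.65
tool_pos: [0.4299, -0.2503, 0.0079]
orientation: [180.0, -0.1, 0.0]
force: [0.7, -0.5, -0.9]
opening: 0.0404
gripper_force: 0.0
clock: 13.28
tool_pos: [0.4272, -0.2499, 0.0961]
orientation: [-179.9, 0.3, -0.0]
force: [2.3, -0.2, -0.2]
opening: 0.0866
gripper_force: 0.0
clock: 13.9
tool_pos: [0.4497, -0.0882, 0.2237]
orientation: [-180.0, -0.1, 0.2]
force: [-0.7, 0.5, -0.0]
opening: 0.067
gripper_force: 0.0
{'location': [248.4, 76.3], 'p': 0.71} [ 0.54638421 -0.08177632  0.        ]
[ 0.44969039 -0.08819288  0.22365457] [-1.79964265e+02 -7.68656151e-02  1.93711797e-01] [ 1.36304275e+01 -1.20621465e+00 -2.36932293e+01 -1.82965874e-02
 -6.74299211e+01  7.65703185e+01] 0.06697178101949038 13.9
```

View pics/w3.png

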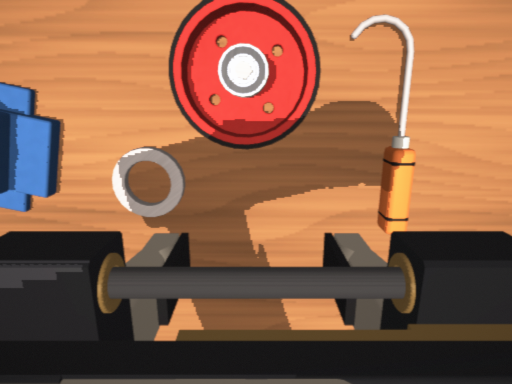

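The hook lies flat. The wheel holes are at (222,42), (278,50), (268,108) and (215,100), and the boss top is at (243,70).

Run:
```python
from h import *
im=cv2.imread("pics/w3.png").astype(float)
P=[]
for u,v in((222,42),(278,50),(268,108),(215,100)):
    w=im[v-8:v+9,u-8:u+9]; k=(w[...,1]+w[...,0])  # holes show wood: more green
    k=np.clip(k-(k.min()+.35*(k.max()-k.min())),0,None); yy,xx=np.mgrid[v-8:v+9,u-8:u+9]
    c=((k*xx).sum()/k.sum(),(k*yy).sum()/k.sum());P.append(at("wrist",c,.010)[:2]);print(np.round(c,1))
P=np.array(P);ctr=P.mean(0);d=P-ctr;print(ctr,np.hypot(*d.T),np.degrees(np.arctan2(d[:,1],d[:,0])))
g=im.astype(np.uint8)
m=(im.max(2)-im.min(2)<40).astype(np.uint8)*255
m[:40]=0;m[100:]=0;m[:,:215]=0;m[:,272:]=0
cn=max(cv2.findContours(m,0,1)[0],key=cv2.contourArea);(c,r)=cv2.minEnclosingCircle(cn);print("boss",c,r,at("wrist",c,.078))
```

```text
[227.2  47.1]
[277.5  51. ]
[268.2 107. ]
[215.8 100.1]
[ 0.545202   -0.08062247] [0.03655259 0.04170639 0.0393134  0.04242751] [  35.11744458  -51.22479097 -143.70784181  124.99345016]
boss (242.7921142578125, 70.12899780273438) 26.856428146362305 [ 0.54689344 -0.07854368  0.078     ]
```

Run:
```python
from h import *
P=np.array([at("wrist",c,.011)[:2] for c in((222,41.5),(277.5,50.7),(268.2,107.3),(215.6,100))])
ctr=P.mean(0);d=P-ctr;print(ctr,np.hypot(*d.T),np.degrees(np.arctan2(d[:,1],d[:,0])))
im=cv2.imread("pics/w3.png")
cv2.imwrite("pics/c.png",np.hstack([cv2.resize(im[25:125,195:295],None,fx=4,fy=4,interpolation=cv2.INTER_CUBIC),cv2.resize(cv2.imread("pics/w1.png")[20:140,220:340],(400,400),interpolation=cv2.INTER_CUBIC)]))
```

```text
[ 0.54652569 -0.07923488] [0.04209321 0.04205973 0.04140772 0.04216831] [  36.32326769  -53.55999636 -143.53612923  127.3713327 ]
```

View pics/c.png

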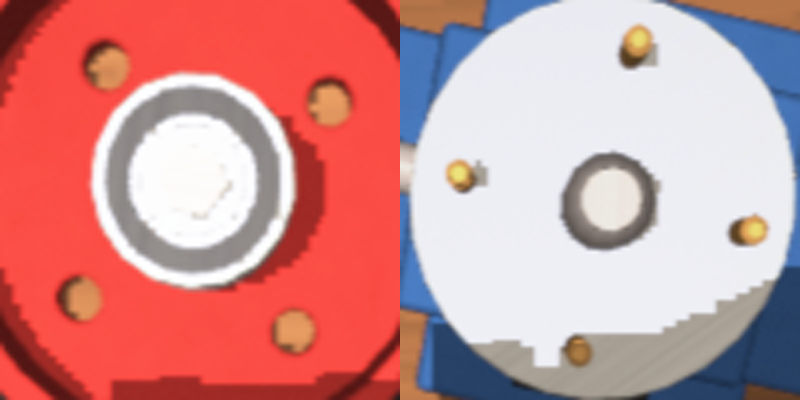

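```bash
python3 -m crank '[0,0,0,48,-5,0,0.75, 0,0,0,49,-5,30,0.75, 0,0,0,0,0,55,0.75, 0,0,0,0,0,50,0.75, 0,0,0,0,0,28,0.75]'
python3 -m crank '[0,0,0,0,0,12,0.75, 0,0,0,0,0,2,0.75, 0,0,0,0,0,0,0, 0,0,0,0,0,0,0, 0,0,0,0,0,0,0]'
python3 -m crank '[0,0,0,0,0,0,0, 0,0,0,0,0,0,0, 0,0,0,0,0,-15,0, 0,0,0,0,0,-15,0, 0,0,0,0,0,0,0]'
```

```text
clock: 14.62
tool_pos: [0.5439, -0.0819, 0.0568]
orientation: [180.0, 0.3, -0.1]
force: [0.7, -0.2, 0.2]
opening: 0.0659
gripper_force: 0.0
clock: 15.25
tool_pos: [0.5472, -0.0796, 0.0474]
orientation: [-180.0, -0.2, 0.0]
force: [-0.4, 3.4, 5.2]
opening: 0.045
gripper_force: 30.0
clock: 15.88
tool_pos: [0.5469, -0.0803, 0.0777]
orientation: [-180.0, -0.1, 0.0]
force: [0.6, 0.4, -6.9]
opening: 0.0452
gripper_force: 30.0
```

```bash
python3 -m crank '[0,0,0,0,0,-50,0, 0,0,0,0,-10,-50,0, 0,0,0,-10,-50,-6,0, 0,0,0,-12,-53,0,0, 0,0,0,-12,-53,0,0]'
python3 -m crank '[0,0,0,-12,-53,0,0, 0,0,0,-12,-53,0,0, 0,0,0,-13,-53,0,0, 0,0,-0.15,0,0,0,0, 0,0,-0.15,0,0,0,0]'
python3 -m crank '[0,0,-0.15,0,0,0,0, 0,0,-0.15,0,0,0,0, 0,0,-0.154,0,0,0,0, 0,0,0,0,0,0,0, 0,0,0,0,0,0,0]'
python3 - <<'E'
from h import *
o=get_obs();im=eyes.snapshot("wrist")
print(o["tool_pos"],o["orientation"],o["force"],o["joint_pos"])
b=[cv2.resize(x,(390,390)) for x in(im[:260,126:386],eyes.snapshot("side")[110:240,130:260])]
cv2.imwrite("pics/pl.png",np.hstack(b));cv2.imwrite("pics/w4.png",im)
E
```

```text
clock: 16.5
tool_pos: [0.511, 0.0869, 0.1819]
orientation: [-180.0, 0.0, -0.0]
force: [1.2, 1.2, -6.0]
opening: 0.0452
gripper_force: 30.0
clock: 17.12
tool_pos: [0.4741, 0.2453, 0.1814]
orientation: [180.0, 0.1, 17.6]
force: [-0.3, -0.4, -6.2]
opening: 0.0449
gripper_force: 30.0
clock: 17.75
tool_pos: [0.4748, 0.2445, 0.1818]
orientation: [-180.0, 0.0, 43.0]
force: [0.3, 0.5, -7.2]
opening: 0.0453
gripper_force: 30.0
[0.47482626 0.24453481 0.18184681] [-1.79992540e+02  3.33790801e-02  4.30077291e+01] [ 0.31041619  0.54347006 -7.22926927] [ 4.82856785e+01  8.31001251e+00 -1.90359940e+01 -1.18159576e-02
 -6.26865453e+01  8.47274733e+01]
```

View pics/pl.png

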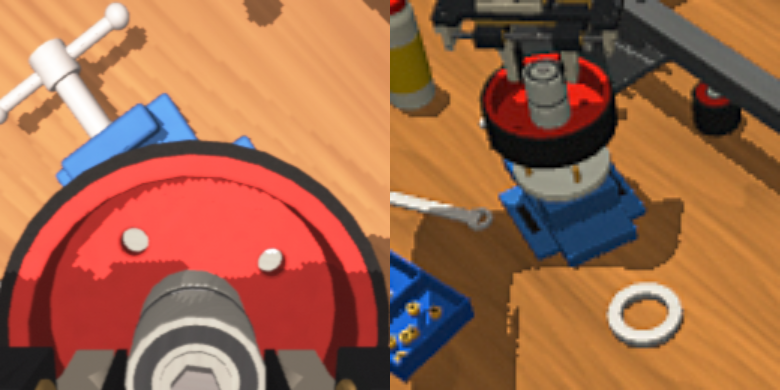

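The wheel hangs level over the hub with two holes visible (wrist px about 216,160 and 307,173). I'll check their bearing numerically.

Run:
```python
from h import *
z=.1818-.0474+.012
A=at("wrist",(126+135/1.5,240/1.5),z)[:2];B=at("wrist",(126+271/1.5,260/1.5),z)[:2]
d=B-A;print(A,B,np.hypot(*d),"side dir",np.degrees(np.arctan2(d[1],d[0])))
n=np.array([-d[1],d[0]])/np.hypot(*d);M=(A+B)/2
for s in(1,-1): c=M+s*n*.03;print(c,np.degrees(np.arctan2(*(A-c)[::-1])),np.degrees(np.arctan2(*(B-c)[::-1])))
```

```text
[0.48383355 0.28710384] [0.51709045 0.23891007] 0.05855476785607279 side dir -55.391747229333426
[0.52515364 0.28004582] 170.30667766163322 -101.09017212030001
[0.47577037 0.24596809] 78.90982787969992 -9.693322338366785
```

Hole bearing -10.4° against stud bearing -10.2°, and the centres agree within 1 mm. Lowering.

```bash
python3 -m crank '[0,0,0,0,0,15,0, 0,0,0,0,0,8,0, 0,0,0,0,0,5,0, 0,0,0,0,0,5,0, 0,0,0,0,0,0,0]'; python3 -m crank '[0,0,0,0,0,3,0, 0,0,0,0,0,3,0, 0,0,0,0,0,3,0, 0,0,0,0,0,0,0]'
```

```text
clock: 18.48
tool_pos: [0.4751, 0.2441, 0.1487]
orientation: [180.0, 0.1, 43.2]
force: [3.1, -3.2, -8.5]
opening: 0.0448
gripper_force: 29.9
clock: 18.98
tool_pos: [0.4754, 0.2444, 0.1402]
orientation: [180.0, -0.0, 43.2]
force: [3.5, -3.9, -7.2]
opening: 0.0446
gripper_force: 29.9
```

```bash
python3 -m crank '[0,0,0,0,0.7,0,0, 0,0,0,0,0,4,0, 0,0,0,0,0,4,0, 0,0,0,0,0,4,0, 0,0,0,0,0,0,0]'; python3 -m crank '[0,0,0,0,0,3,0, 0,0,0,0,0,2,0, 0,0,0,0,0,1,0, 0,0,0,0,0,0,0]'
```

```text
clock: 19.6
tool_pos: [0.4751, 0.2439, 0.1274]
orientation: [-180.0, 0.1, 43.2]
force: [2.1, -3.9, -8.5]
opening: 0.0446
gripper_force: 29.9
clock: 20.1
tool_pos: [0.4753, 0.2443, 0.1229]
orientation: [-180.0, -0.0, 43.2]
force: [-3.4, -4.8, 5.0]
opening: 0.0447
gripper_force: 30.0
```

```bash
python3 -m crank '[0,0,0,0,0,0,0.7, 0,0,0,0,0,0,0.7, 0,0,0,0,0,0,0.7, 0,0,0,0,0,0,0.7, 0,0,0,0,0,-15,0.7]'
python3 -m crank '[0,0,0,0,0,-40,0.7, 0,0,0,0,0,-30,0.7, 0,0,0,0,0,0,0, 0,0,0,0,0,0,0, 0,0,0,0,0,0,0]'
python3 - <<'E'
from h import *
im=eyes.snapshot("wrist");cv2.imwrite("pics/w5.png",im)
print(get_obs()["tool_pos"],get_obs()["opening"])
# rim outer ellipse of the wheel from side/scene: tyre silhouette vs predicted at flange height
for c in("scene","side"):
    eyes.snapshot(c);m=eyes.camera_model(c);r=spotter.outline_of(c,"wheel")
    if not r: continue
    t=np.linspace(0,6.28,90)
    for z in(.074,.080,.098):
        P=np.vstack([pj(m,np.c_[.4757+.0755*np.cos(t),.2451+.0755*np.sin(t),0*t+z+h]) for h in(0,.044)]);print(c,z,P.min(0).round(1),P.max(0).round(1))
    x,y,w,h=r[0]["rect"];print(r[0]["p"],x,y,x+w,y+h)
E
```

```text
clock: 20.72
tool_pos: [0.475, 0.2438, 0.1367]
orientation: [-180.0, 0.1, 43.2]
force: [-0.5, 0.2, 1.2]
opening: 0.0612
gripper_force: 0.0
clock: 21.35
tool_pos: [0.4751, 0.2439, 0.2065]
orientation: [-180.0, 0.1, 43.2]
force: [0.5, 0.7, -0.3]
opening: 0.037
gripper_force: 0.0
[0.47518426 0.24394538 0.20646606] 0.033213563410478174
scene 0.074 [287.7 128.3] [329.6 166.8]
scene 0.08 [287.8 127.2] [329.8 165.7]
scene 0.098 [288.  123.8] [330.4 162.6]
0.89 287.4 130.6 330.79999999999995 164.5
side 0.074 [163.6 139.7] [208.1 178.6]
side 0.08 [163.3 138.5] [208.  177.4]
side 0.098 [162.4 134.7] [207.5 173.8]
0.59 163.0 139.5 206.9 181.4
```

```bash
python3 -m crank '[0,0,0,0,0,30,0, 0,0,0,0,0,15,0, 0,0,0,0,0,4,0, 0,0,0,0,0,2,0, 0,0,0,0,0,0,0]'; python3 -m crank '[0,0,0,0,0,2,0, 0,0,0,0,0,0,0]';  python3 -m crank '[0,0,0,0,0,1.5,0, 0,0,0,0,0,0,0]'
```

```text
clock: 22.22
tool_pos: [0.4758, 0.2445, 0.1567]
orientation: [180.0, -0.0, 43.2]
force: [-0.0, 0.2, 0.8]
opening: 0.0003
gripper_force: 0.0
clock: 22.48
tool_pos: [0.4756, 0.2443, 0.1543]
orientation: [-180.0, -0.0, 43.2]
force: [0.6, 0.7, 0.4]
opening: 0.0003
gripper_force: 0.0
clock: 22.72
tool_pos: [0.4755, 0.2442, 0.1526]
orientation: [-180.0, 0.0, 43.2]
force: [-1.0, 0.5, 0.3]
opening: 0.0006
gripper_force: 0.0
```

```bash
python3 -m crank '[0,0,0,0,0,1,0, 0,0,0,0,0,0,0]';  python3 -m crank '[0,0,0,0,0,1,0, 0,0,0,0,0,0,0]'
```

```text
clock: 22.98
tool_pos: [0.4755, 0.2442, 0.1516]
orientation: [-180.0, 0.0, 43.2]
force: [-0.2, -0.8, 0.1]
opening: 0.0004
gripper_force: 0.0
clock: 23.22
tool_pos: [0.4755, 0.2442, 0.1505]
orientation: [180.0, 0.0, 43.2]
force: [0.3, 0.7, 0.3]
opening: 0.0002
gripper_force: 0.0
```

```bash
python3 -m crank '[0,0,0,0,0,1,0, 0,0,0,0,0,1,0, 0,0,0,0,0,0,0]';  python3 -m crank '[0,0,0,0,0,1,0, 0,0,0,0,0,0,0]'; python3 -m crank '[0,0,0,0,0,-30,0, 0,0,0,0,0,-60,0, 0,0,0,0,0,-30,0, 0,0,0,0,0,0,0, 0,0,0,0,0,0,0]'
python3 - <<'E'
from h import *
eyes.snapshot("wrist");r=spotter.outline_of("wrist","wheel");m=eyes.camera_model("wrist");t=np.linspace(0,6.28,90)
if r:
    x,y,w,h=r[0]["rect"];print(r[0]["p"],x,y,x+w,y+h)
for z in(.118,.130): P=pj(m,np.c_[.4757+.0755*np.cos(t),.2451+.0755*np.sin(t),0*t+z]);print(z,P.min(0),P.max(0))
for c in("scene","side"):
    eyes.snapshot(c)
    for n in("knife","wrench","can","tin","spacer","idler","hook"):
        q=spotter.place_of(c,n); q and print(c,n,at(c,q[0]["location"],0).round(3)[:2])
E
```

```text
clock: 23.6
tool_pos: [0.4755, 0.2442, 0.1485]
orientation: [-180.0, 0.0, 43.2]
force: [-0.2, 0.3, -0.1]
opening: 0.0005
gripper_force: 0.0
clock: 23.85
tool_pos: [0.4755, 0.2443, 0.1476]
orientation: [-180.0, 0.0, 43.2]
force: [-0.0, 1.3, 0.0]
opening: 0.0003
gripper_force: 0.0
clock: 24.48
tool_pos: [0.4751, 0.2441, 0.267]
orientation: [-180.0, 0.0, 43.2]
force: [0.2, -0.6, -0.1]
opening: 0.0002
gripper_force: 0.0
0.89 182.2 94.1 333.4 247.0
0.118 [177.98549615  94.19900724] [332.37279108 245.58932718]
0.13 [175.17670065  94.03106369] [335.09821496 250.52622382]
scene knife [ 0.314 -0.36 ]
scene wrench [0.323 0.368]
scene can [0.44  0.551]
scene tin [ 0.484 -0.578]
scene spacer [0.435 0.022]
scene idler [0.702 0.221]
scene hook [ 0.414 -0.23 ]
side knife [ 0.306 -0.354]
side wrench [0.342 0.361]
side can [0.445 0.56 ]
side tin [ 0.488 -0.582]
side spacer [0.419 0.032]
side idler [0.699 0.227]
side hook [ 0.416 -0.244]
```

One check push on the boss top with the fingers spread to 33 mm, to confirm the wheel is home.

```bash
python3 -m crank '[0,0,0,0,0,40,0.38, 0,0,0,0,0,40,0.38, 0,0,0,0,0,25,0.38, 0,0,0,0,0,6,0.38, 0,0,0,0,0,0,0.38]'; python3 -m crank '[0,0,0,0,0,1.5,0.38, 0,0,0,0,0,1.5,0.38, 0,0,0,0,0,0,0.38]';  python3 -m crank '[0,0,0,0,0,1,0.38, 0,0,0,0,0,0,0.38]'
```

```text
clock: 26.0
tool_pos: [0.4759, 0.2445, 0.1571]
orientation: [180.0, -0.0, 43.2]
force: [-1.0, -0.1, -0.5]
opening: 0.033
gripper_force: 0.0
clock: 26.38
tool_pos: [0.4756, 0.2444, 0.154]
orientation: [-180.0, -0.0, 43.2]
force: [0.3, -0.6, 0.3]
opening: 0.0333
gripper_force: 0.0
clock: 26.62
tool_pos: [0.4755, 0.2442, 0.1526]
orientation: [-180.0, 0.0, 43.2]
force: [0.4, 0.8, -0.8]
opening: 0.0332
gripper_force: 0.0
```

```bash
python3 -m crank '[0,0,0,0,0,1,0.38, 0,0,0,0,0,0,0.38]'; python3 -m crank '[0,0,0,0,0,0.7,0.38, 0,0,0,0,0,0,0.38]'
```

```text
clock: 26.88
tool_pos: [0.4755, 0.2442, 0.1515]
orientation: [-180.0, 0.0, 43.2]
force: [-0.4, -0.4, 0.5]
opening: 0.0331
gripper_force: 0.0
clock: 27.12
tool_pos: [0.4755, 0.2442, 0.1509]
orientation: [180.0, 0.0, 43.2]
force: [-0.2, -0.4, 0.0]
opening: 0.0337
gripper_force: 0.0
```

No contact down to 0.151, against a nominal boss top of 0.152, so the wheel is seated. Retreat and hand in.

```bash
python3 -m crank '[0,0,0,0,0,-30,0.38, 0,0,0,0,0,-60,0.38, 0,0,0,0,0,-30,0.38, 0,0,0,0,0,0,0.38, 0,0,0,0,0,0,0.38]'; python3 -c "
from plant import ctrl;print(ctrl.close_job())"
```

```text
clock: 27.75
tool_pos: [0.4751, 0.2441, 0.2703]
orientation: [-180.0, 0.0, 43.2]
force: [-1.5, -0.3, -0.8]
opening: 0.0332
gripper_force: 0.0
the job is handed in; nothing more can be done
None
```

I hooked the wheel clear of the bar, laid the hook on the bench, seated the wheel boss up on the hub studs (home by the camera views and lowering depth; touch checks met no contact), and handed the job in at 27.8 s; no verdict came back.

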